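# Cover the black-collared electrolysis cell

### The job

Take the large white cover by its black knob and set it on the open glass cell with the black collar, so that its plug is inside the mouth and the cover sits fully down and level on the glass rim. Keep hold of it until it is down on the rim, do not drop it from above, then let go. Leave the smaller blue cover where it lies.

Things in the scene. Friction and masses are not known exactly. Their poses are not given: they have to be found in the camera images.
- cover_center (a point): Centre of the loose large white cover (250 g), lying right way up. From below: plug 68 mm across, 18 mm deep, chamfered; disc 112 mm across, 8 mm thick; upright round black knob 28 mm across, 34 mm tall; 60 mm in all. This point is on the axis, 30 mm above the plug's bottom, 12 mm above the disc's underside, 4 mm above its top, 30 mm below the knob's top. z: up the knob.
- cell_rim (a point): Centre of the mouth, level with the rim's top, of the fixed open glass cell with the BLACK collar, on a round aluminium stirrer 130 mm across, 55 mm high. Glass 92 mm across outside, 84 mm inside, 85 mm tall; rim 140 mm above the bench. Collar 108 mm across, its top 10 mm below the rim, with a small steel screw. z: up.
- other_cover_center (a point): Centre (half-way up) of the smaller BLUE cover with a white knob, disc 88 mm in diameter, 60 mm tall in all, lying on the bench: to be left alone.
- other_cell_rim (a point): Centre of the mouth, at rim height, of the other fixed glass cell, the same in shape and size but with a RED collar: not the one to cover.
Mind the look-alikes: they are no part of the job. What is shaped like the part that bears cover_center but pink or red is not meant.

How it is judged:
By the outcome, as a careful person would: the job done as asked, in the order asked, and still so for the second after the job is handed in, with the robot touching nothing.
It also fails if it takes over 37 s, if anything falls off the work surface, if the arm or the gripper's body presses on something with over 40 N, if the wrist force passes 120 N, or if a joint passes its speed limit or range.

### The arm

A 7-joint arm with a two-finger parallel gripper is mounted at the origin on the work surface. World frame = base frame: x ahead of the robot, y to its left, z up, the work surface at z = 0. Lengths are in mm, angles in rad, forces in N, time in s.
With the tool pointing down it reaches from about 425 to 875 mm from the base axis. Payload 9.9 kg.
Tool frame: the origin (TCP) lies on the centre line of the jaws, within the pads' length; the fingertips stand 25 mm ahead of it and the grasp point (between the pads) lies 6 mm ahead of it (nose_length is the distance from the TCP to the fingertips, in mm); z points along the fingers, y is the line along which they close (so a half turn about z gives the same grasp; the last joint's range is limited). The gripper opens to 85 mm and grips with 20 to 120 N. Pads are 22 mm wide; open, the fingers measure 114 mm over their backs; the gripper's body (76 mm by 85 mm) begins 54 mm behind the grasp point. The pads swing forward as they close: fully open they stand 13 mm farther back than shut.
Start: joints at [1.186, 0.576, 0.025, 1.437, -0.015, 1.129, -0.057], TCP at [199.996, -644.694, 234.589] pointing down, gripper open.
Joint ranges: [-2.76, 2.76], [-0.34, 2.15], [-1.52, 1.57], [0.19, 2.46], [-1.09, 4.23], [0.17, 1.99], [-2.82, 2.82]. Speed limits (rad/s): [2.22, 2.22, 3.01, 3.01, 3.14, 3.14, 3.14].

### API

Orientations are given as a 3x3 rotation matrix whose columns are the frame's x, y, z axes.
In Python, from bench import read_state, capture, hand_in, cut_out, tip_of, nose_length gives the robot as it stands.
- The arm moves only by the tool arm_command, never from a script. Its argument "plan" is a list of rows, each a list of 7 numbers: the closure, from 0 (fully open) to 1 (shut), then the shift along the tool's x, y, z in cm, then the turn, a rotation vector about the tool's x, y, z in degrees. In form: [[jaw, tx, ty, tz, ax, ay, az], ...]. A call has 1 to 12 rows; each row shifts and turns the commanded pose from where the row before left it, along the tool's axes as they then stand; what a row does not reach is not made up. A row lasts 1/10 s, in which the tool goes at most 50 mm and 8.59 degrees, less where a joint would pass 70% of its speed; a pose out of reach is approached as far as the arm can. A call with a gripper value outside its range is refused whole. The fingers move at their own pace and stop on an object; "force" is the grip in N (left out, the last holds). Time passes only in rows, so rows that do not move let the fingers close. It gives the time, the measured TCP pose, the force, the opening and the grip force at its end, in the units of the state.
- read_state(): the state, without advancing time (a new reading comes with each control period).
- capture(name): name is "side" or "top" or "wrist"; returns a dict with "color" (384x512x3 uint8, blue, green, red), "camera_matrix" (3x3 intrinsics, pixels), "world_from_camera" (4x4, takes a point from camera to world coordinates); the wrist camera has in their place "T_tool_cam" (4x4, takes a point from camera to tool coordinates, whose origin is the TCP and whose axes are the flange's). Camera axes: x right, y up, looking along -z (the intrinsics and any distortion apply to the point x, -y, -z); pixel columns grow to the right and rows downward; lengths in mm; the calibration is good to about 2 mm. The wrist camera is an equidistant fisheye: a pixel r from the principal point sees the ray r / f radians off the axis. A picture is of the moment at which its call begins: read the wrist's pose just before it. There is no depth.
- hand_in(): hands the job in; it is judged then, once.
Trained networks look in a picture, given as the dict that the camera call returned (one of the last four; its "shot" number tells which), for a name from the list of things; names that differ only in an ending like _2 or _b are one class to them, and where a whole thing is asked for, a point or a joint stands for the part that bears it (a point fixed in the world has none). Each returns a list of dicts, best first, with "p" (0 to 1); they miss things now and then, are a little off and sometimes report something else, mostly with a low value. They report only what shows in the picture. A call takes as long as a camera call. They do not tell look-alikes from the thing itself.
- cut_out(picture, label): "mask" (384x512 bool, what is visible of it).
- tip_of(picture, label): "point" ([x, y, z] in mm, in the coordinates of the camera as it stood for that picture, good to about 4 mm: a listed point, or the origin of a listed thing).
The state is a dict: "t": time; "qpos": joint angles; "dq": joint speeds; "tau": joint torques, N m; "position": TCP position; "orientation": TCP orientation; "force": force on the tool from outside, world axes, zero at the start; "torque": the same for the moment, N m; "width": opening from 0.0 (shut) to 1.0 (fully open); "grasp_force": force on a finger pad.
Only numpy, scipy, OpenCV 4.12 (cv2) and the standard library are available. Lean on these libraries where they do the work, as an engineer would, in place of code of your own. Each camera call takes 0.05 s, during which the arm holds its last target. There are 200 camera calls.

## Working session

There is one attempt and no reset: what is moved stays moved. The work goes in short steps, Python scripts to look and compute and a tool call to move; the robot and the scene stay as the last step left them, time stands still between calls to the robot, and variables do not carry over. Pictures are saved under pics/ and viewed, at most 10 in all, crops included, and the job is handed in when it is done.

Besides the shell and the picture viewer there is one more tool, called in YAML: its name, and indented under it one key for each argument. arm_command: Moves the arm, as the interface text tells. Its arguments: {"type":"object","properties":{"plan":{"type":"array"},"force":{"type":"number"}},"required":["plan"]}

```bash
mkdir -p pics; cat > h.py <<'E'
import numpy as np, cv2
from bench import *
def w(pic,p,st=None):
    if 'world_from_camera' in pic: T=pic['world_from_camera']
    else:
        T=np.eye(4);T[:3,:3]=st['orientation'];T[:3,3]=st['position'];T=T@pic['T_tool_cam']
    T=np.array(T); return T[:3,:3]@np.array(p)+T[:3,3]
E
python3 - <<'E'
from h import *
np.set_printoptions(precision=1,suppress=True)
s=read_state();print(s['t'],s['position'],np.array(s['orientation']).round(2).tolist(),s['width'],nose_length)
ims=[]
for c in ['side','top']:
    p=capture(c);ims.append(p['color'])
    print(c,np.array(p['camera_matrix']).tolist(),[k for k in p])
    for n in ['cover_center','cell_rim','other_cover_center','other_cell_rim']:
        for d in tip_of(p,n)[:4]: 
            q=np.array(d['point']);K=np.array(p['camera_matrix']);u=K@np.array([q[0],-q[1],-q[2]]);print(n,round(d['p'],2),w(p,q),u[:2]/u[2])
cv2.imwrite('pics/a.png',cv2.resize(ims[0],(800,600)));cv2.imwrite('pics/b.png',cv2.resize(ims[1],(800,600)))
E
```

```text
0.0 [ 199.9 -644.3  233.8] [[0.96, 0.3, -0.0], [0.3, -0.96, 0.0], [-0.0, -0.0, -1.0]] 1.0020866777639268 25.0
side [[383.6491014060578, 0.0, 257.6975254550509], [0.0, 383.6491014060578, 191.07371592176955], [0.0, 0.0, 1.0]] ['color', 'camera_matrix', 'world_from_camera', 'shot']
cover_center 0.94 [ 322.5 -423.    29.7] [350.3 167.4]
cover_center 0.87 [ 219.8 -312.1   29.9] [372.4 202. ]
cover_center 0.82 [ 460.  -146.5   29.6] [258.3 204.4]
cover_center 0.78 [608.4 -32.2  30.7] [182.8 208.2]
cell_rim 0.57 [637.2 137.8 140.7] [111.  210.4]
other_cover_center 0.6 [471.6 173.8  34.5] [167.9 291.5]
other_cell_rim 0.97 [ 650.2 -214.4  138.4] [211.3 133.3]
top [[447.0957366901309, 0.0, 253.84429563564703], [0.0, 447.0957366901309, 192.42265601049698], [0.0, 0.0, 1.0]] ['color', 'camera_matrix', 'world_from_camera', 'shot']
cover_center 0.98 [ 222.1 -313.    32. ] [345.7 286.5]
cover_center 0.62 [ 321.2 -425.4   33.5] [391.6 243.6]
cell_rim 0.85 [642.7 135.5 142.4] [145. 106.]
other_cover_center 0.73 [471.9 171.5  31.5] [142.9 187. ]
other_cell_rim 0.66 [ 652.9 -210.   138.9] [300.3  97.2]
```

View pics/a.png

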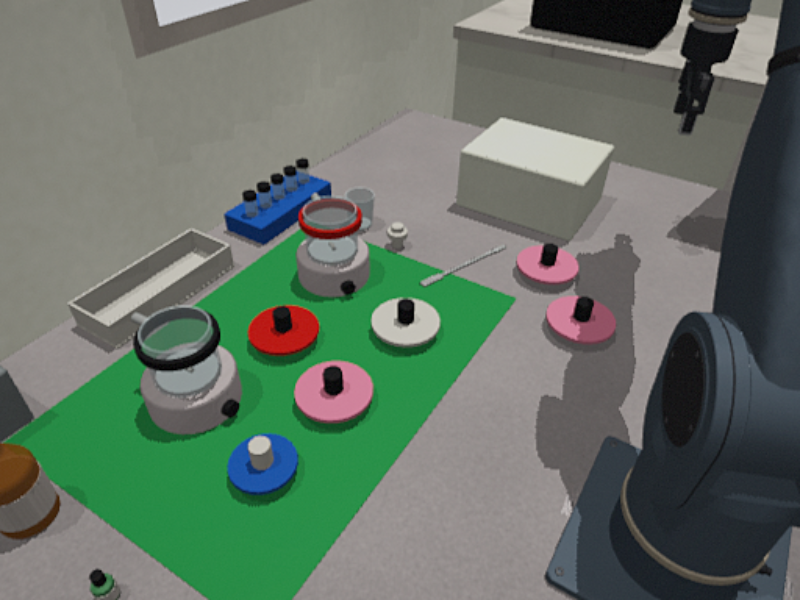

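View pics/b.png

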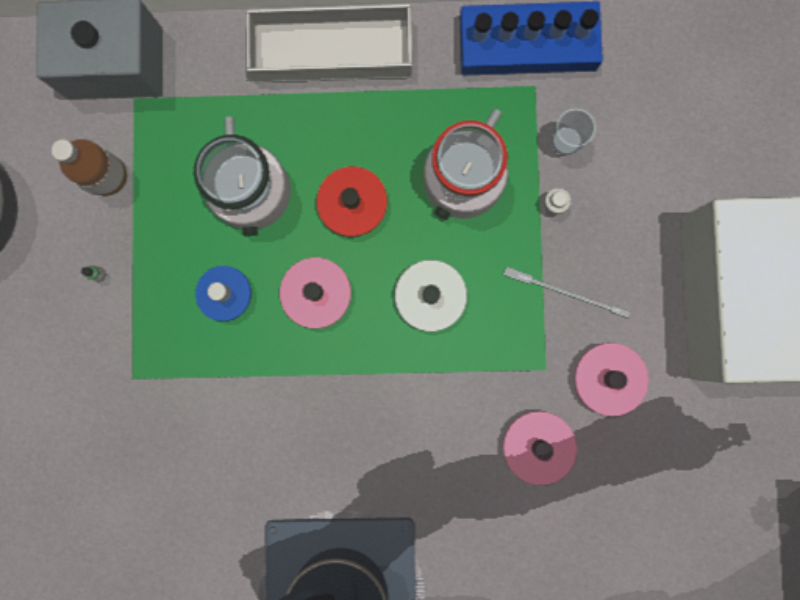

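The side view shows the white cover at (405,323), and the top view shows it at (430,295). The look-alikes in the top view are red (352,200) and pink (315,292), (610,380) and (540,448). Only the one at (430,295) is white, so that's the one meant. The black-collared cell is at top (232,175), and the red-collared one at (470,158) is the decoy. Next I'll confirm with a crop and refine the positions.

```bash
cat >> h.py <<'E'
def ray(pic,uv,z):
    K=np.array(pic['camera_matrix']);T=np.array(pic['world_from_camera'])
    d=np.linalg.inv(K)@[uv[0],uv[1],1];d=T[:3,:3]@np.array([d[0],-d[1],-d[2]]);o=T[:3,3]
    return o+d*(z-o[2])/d[2]
E
python3 - <<'E'
from h import *
np.set_printoptions(precision=1,suppress=True)
cr=[]
for c,roi,roi2 in [('top',(235,150,320,225),(115,75,195,155)),('side',(220,180,300,235),(75,180,165,280))]:
    p=capture(c);im=p['color']
    x0,y0,x1,y1=roi;sub=im[y0:y1,x0:x1]
    hsv=cv2.cvtColor(sub,cv2.COLOR_BGR2HSV);m=((hsv[...,1]<60)&(hsv[...,2]>150)).astype(np.uint8)
    cs=max(cv2.findContours(m,0,1)[0],key=cv2.contourArea);h=cv2.convexHull(cs).reshape(-1,2)+[x0,y0]
    P=np.array([ray(p,q,26) for q in h]);(e,r)=cv2.minEnclosingCircle(P[:,:2].astype(np.float32));print(c,'disc',e,r,P[:,:2].mean(0))
    k=((sub.max(2)<75)).astype(np.uint8);n,l,s,ce=cv2.connectedComponentsWithStats(k)
    for i in range(1,n):
        if s[i,4]>20: print('dark',ce[i]+[x0,y0],s[i],ray(p,ce[i]+[x0,y0],45))
    cr.append(cv2.resize(sub,(390,290)));a,b,cc,d=roi2;cr.append(cv2.resize(im[b:d,a:cc],(390,290)))
cv2.imwrite('pics/c.png',np.vstack([np.hstack(cr[:2]),np.hstack(cr[2:])]))
E
```

```text
top disc (460.3049621582031, -152.58096313476562) 56.17226791381836 [ 460.5 -154.1]
dark [275.4 188. ] [36 33 10 11 88] [ 460.2 -151.9   45. ]
side disc (460.45050048828125, -151.3813934326172) 56.98405456542969 [ 456.  -148.9]
dark [222.9 184.7] [ 0  0  8 12 69] [ 568.8 -147.    45. ]
dark [259.4 199.3] [ 34  12  11  16 149] [ 458.7 -149.2   45. ]
dark [261.7 222.2] [ 21  35  38  12 125] [411.7 -83.   45. ]
```

View pics/c.png

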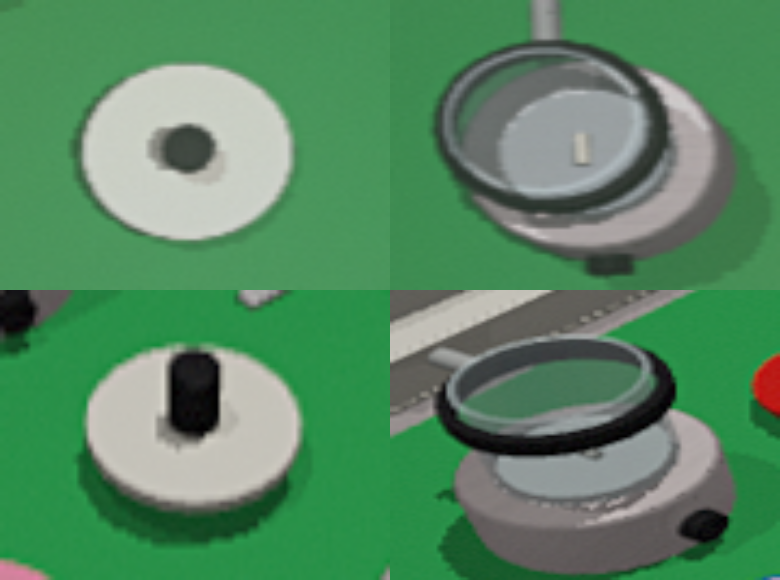

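arm_command:
  plan:
    - [0,3,-3,0,0,0,0]
    - [0,3,-3,0,0,0,0]
    - [0,3,-3,0,0,0,0]
    - [0,3,-3,0,0,0,0]
    - [0,3,-3,0,0,0,0]
    - [0,3,-3,0,0,0,0]
    - [0,3,-3,0,0,0,0]
    - [0,3,-3,0,0,0,0]
    - [0,3,-3,0,0,0,0]
    - [0,3,-3,0,0,0,0]
    - [0,3,-3,0,0,0,0]
  force: 60

```text
t: 1.7
position: [418.0, -230.2, 234.9]
orientation: [[0.955, 0.296, 0.001], [0.296, -0.955, -0.0], [0.001, 0.001, -1.0]]
force: [1.1, 0.3, -0.0]
width: 1.002
grasp_force: 0.0
```

The crop confirms a white cover with a black knob, and an open cell with a black collar and a steel rod screw pointing toward +x.

arm_command:
  plan:
    - [0,2.1,-2.1,2,0,0,0]
    - [0,2.1,-2.1,3,0,0,0]
    - [0,2.1,-2,3,0,0,0]
    - [0,0,0,0,0,0,0]
    - [0,0,0,0,0,0,0]

```text
t: 2.2
position: [459.1, -153.4, 154.2]
orientation: [[0.955, 0.298, -0.001], [0.298, -0.955, 0.0], [-0.001, -0.001, -1.0]]
force: [-0.1, -1.0, -0.3]
width: 0.998
grasp_force: 0.0
```

```bash
python3 - <<'E'
from h import *
np.set_printoptions(precision=1,suppress=True)
s=read_state();print(s['t'],s['position'],s['force'])
p=capture('wrist');print(np.array(p['camera_matrix']),np.array(p['T_tool_cam']))
for d in tip_of(p,'cover_center')[:3]: print(d['p'],w(p,d['point'],s))
im=p['color'];K=np.array(p['camera_matrix'])
hsv=cv2.cvtColor(im,cv2.COLOR_BGR2HSV)
# predicted pixels of the knob top and disc circle, overlaid
T=np.eye(4);T[:3,:3]=s['orientation'];T[:3,3]=s['position'];T=T@np.array(p['T_tool_cam'])
def proj(P):
    q=T[:3,:3].T@(np.array(P)-T[:3,3]);x,y,z=q[0],-q[1],-q[2];r=np.hypot(x,y);th=np.arctan2(r,z)
    return K[:2,2]+K[0,0]*th*np.array([x,y])/r
o=cv2.resize(im,None,fx=1.5,fy=1.5)
for R,z in [(56,26),(14,60)]:
    for a in np.linspace(0,2*np.pi,40):
        u=proj([460.3+R*np.cos(a),-152+R*np.sin(a),z])*1.5;cv2.circle(o,tuple(int(v) for v in u),1,(255,0,255),-1)
cv2.imwrite('pics/d.png',o)
E
```

```text
2.2 [ 459.1 -153.4  154.2] [-0.1 -1.  -0.3]
[[297.3   0.  254.6]
 [  0.  297.3 191.4]
 [  0.    0.    1. ]] [[  -0.     0.9    0.3   80.5]
 [   1.     0.    -0.     0.2]
 [  -0.     0.3   -0.9 -139.1]
 [   0.     0.     0.     1. ]]
0.9 [466.4  29.9  30.2]
0.74 [ 322.2 -429.5   29.2]
0.72 [ 456.  -155.    28.8]
```

View pics/d.png

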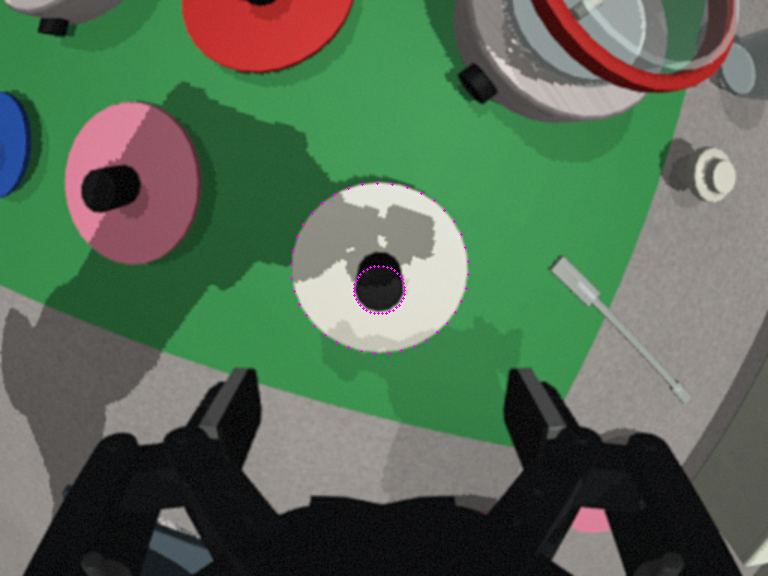

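The wrist view shows the white cover at (380,270). The outline predicted for (460.3, -152) matches both disc and knob, so I'll descend and grip.

arm_command:
  plan:
    - [0,0.15,-0.1,2.5,0,0,0]
    - [0,0,0,2.5,0,0,0]
    - [0,0,0,2.5,0,0,0]
    - [0,0,0,1.5,0,0,0]
    - [0,0,0,0.8,0,0,0]
    - [0,0,0,0,0,0,0]

```text
t: 2.9
position: [460.1, -153.3, 56.6]
orientation: [[0.956, 0.295, -0.0], [0.295, -0.956, -0.0], [-0.0, 0.0, -1.0]]
force: [-0.8, -0.1, 0.6]
width: 1.002
grasp_force: 0.0
```

arm_command:
  plan:
    - [1,0,0,0,0,0,0]
    - [1,0,0,0,0,0,0]
    - [1,0,0,0,0,0,0]
    - [1,0,0,0,0,0,0]
    - [1,0,0,0,0,0,0]
    - [1,0,0,0,0,0,0]
    - [1,0,0,0,0,0,0]
    - [1,0,0,0,0,0,0]
    - [1,0,0,0,0,0,0]
    - [1,0,0,0,0,0,0]
    - [1,0,0,0,0,0,0]
    - [1,0,0,0,0,0,0]
  force: 60

```text
t: 4.1
position: [460.6, -152.1, 57.3]
orientation: [[0.955, 0.297, 0.001], [0.297, -0.955, 0.0], [0.001, 0.0, -1.0]]
force: [-1.1, 1.3, 8.0]
width: 0.287
grasp_force: 58.4
```

```bash
python3 - <<'E'
from h import *
np.set_printoptions(precision=1,suppress=True)
p=capture('top')
for n in ['cell_rim','other_cell_rim']:
    for i in range(3):
        d=tip_of(p,n)
        if d: print(n,w(p,d[0]['point']))
im=p['color'];sub=im[75:155,115:195]
m=(sub.max(2)<85).astype(np.uint8);n,l,s,c=cv2.connectedComponentsWithStats(m)
for i in range(1,n):
    if s[i,4]>20:print(s[i])
i=1+np.argmax(s[1:,4]);cs=max(cv2.findContours((l==i).astype(np.uint8),0,1)[0],key=cv2.contourArea).reshape(-1,2)+[115,75]
for z in (130,127):
    P=np.array([ray(p,q,z)[:2] for q in cv2.convexHull(cs).reshape(-1,2)]);print(z,cv2.minEnclosingCircle(P.astype(np.float32)),cv2.fitEllipse(P.astype(np.float32)))
E
```

```text
cell_rim [641.8 137.3 143.2]
cell_rim [641.8 137.3 143.2]
cell_rim [641.8 137.3 143.2]
other_cell_rim [ 647.7 -207.   142. ]
other_cell_rim [ 647.7 -207.   142. ]
other_cell_rim [ 647.7 -207.   142. ]
[  9  11  48  48 312]
[40 70 10  6 55]
130 ((637.5618896484375, 132.23487854003906), 54.332149505615234) ((637.533447265625, 132.96376037597656), (105.76322937011719, 109.11483001708984), 123.3769760131836)
127 ((638.3675537109375, 133.02377319335938), 54.497806549072266) ((638.3390502929688, 133.75491333007812), (106.08561706542969, 109.44745635986328), 123.37699890136719)
```

arm_command:
  plan:
    - [1,0,0,-0.5,0,0,0]
    - [1,0,0,-1.5,0,0,0]
    - [1,0,0,-2,0,0,0]
    - [1,0,0,-2,0,0,0]
    - [1,0,0,-2,0,0,0]
    - [1,0,0,-2,0,0,0]
    - [1,0,0,-2,0,0,0]
    - [1,0,0,-2,0,0,0]
    - [1,0,0,-2,0,0,0]
    - [1,0,0,-1,0,0,0]
    - [1,0,0,0,0,0,0]

```text
t: 5.55
position: [460.7, -152.6, 227.6]
orientation: [[0.955, 0.296, 0.002], [0.296, -0.955, -0.001], [0.002, 0.001, -1.0]]
force: [0.7, 0.2, -3.5]
width: 0.283
grasp_force: 59.3
```

arm_command:
  plan:
    - [1,1,-0.9,0,0,0,0]
    - [1,2,-1.8,0,0,0,0]
    - [1,2,-1.8,0,0,0,0]
    - [1,2,-1.8,0,0,0,0]
    - [1,2,-1.8,0,0,0,0]
    - [1,2,-1.8,0,0,0,0]
    - [1,2,-1.8,0,0,0,0]
    - [1,2,-1.8,0,0,0,0]
    - [1,2,-1.7,0,0,0,0]
    - [1,2,-1.6,0,0,0,0]
    - [1,1,-0.8,0,0,0,0]
    - [1,0,0,0,0,0,0]

```text
t: 6.75
position: [599.2, 77.5, 225.2]
orientation: [[0.954, 0.299, -0.002], [0.299, -0.954, 0.001], [-0.001, -0.001, -1.0]]
force: [-0.0, -0.2, -3.2]
width: 0.287
grasp_force: 59.3
```

```bash
cat > look.py <<'E'
from h import *
import sys
np.set_printoptions(precision=1,suppress=True)
s=read_state();print(s['t'],s['position'],s['force'],s['width'],s['grasp_force'])
cr=[]
for c in ['side','wrist']:
    p=capture(c)
    for n in ['cover_center','cell_rim']:
        for d in tip_of(p,n)[:5]:
            q=w(p,d['point'],s)
            if n=='cell_rim' or q[2]>100: print(c,n,round(d['p'],2),q)
    im=p['color']
    cr.append(cv2.resize(im[110:290,50:290] if c=='side' else im,(400,300)))
cv2.imwrite(sys.argv[1],np.hstack(cr))
E
python3 look.py pics/e.png
```

```text
6.75 [599.2  77.5 225.2] [-0.  -0.2 -3.2] 0.28660044682541913 59.26195979118347
side cover_center 0.97 [596.5  78.1 198.5]
side cell_rim 0.56 [637.3 135.6 137.3]
wrist cover_center 0.61 [596.4  78.8 196.2]
wrist cell_rim 0.58 [642.5 140.3 141.4]
```

View pics/e.png

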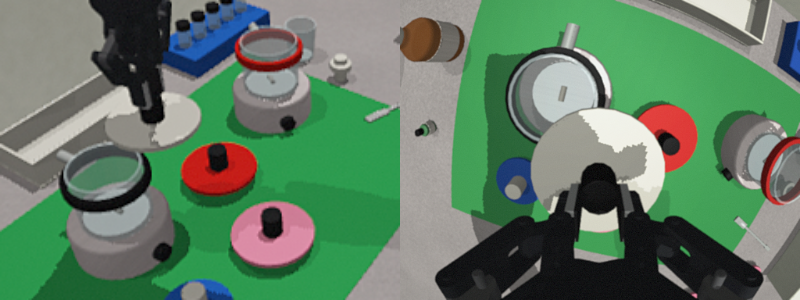

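The cover is held level at (598, 78). I'll check the cell centre by overlay before lowering.

```bash
python3 - <<'E'
from h import *
s=read_state();out=[]
for c in ['side','top','wrist']:
    p=capture(c);K=np.array(p['camera_matrix'])
    if c=='wrist':
        T=np.eye(4);T[:3,:3]=s['orientation'];T[:3,3]=s['position'];T=T@np.array(p['T_tool_cam'])
    else: T=np.array(p['world_from_camera'])
    def proj(P):
        q=T[:3,:3].T@(np.array(P)-T[:3,3]);x,y,z=q[0],-q[1],-q[2];r=np.hypot(x,y)
        return K[:2,2]+K[0,0]*(np.arctan2(r,z) if c=='wrist' else r/z)*np.array([x,y])/r
    u0=proj([639.5,136,135]);M=cv2.getRotationMatrix2D((0,0),0,1);f=3 if c=='wrist' else 4.5
    M=np.array([[f,0,133-f*u0[0]],[0,f,200-f*u0[1]]]);o=cv2.warpAffine(p['color'],M,(266,400))
    for R,z,col in [(42,140,(255,0,255)),(46,140,(0,255,255)),(54,130,(0,0,255))]:
        for a in np.linspace(0,2*np.pi,60):
            v=M[:,:2]@(proj([639.5+R*np.cos(a),136+R*np.sin(a),z])+.5)+M[:,2];cv2.circle(o,(int(v[0]),int(v[1])),1,col,-1)
    out.append(o)
cv2.imwrite('pics/f.png',np.hstack(out))
E
```

```text
(no output)
```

View pics/f.png

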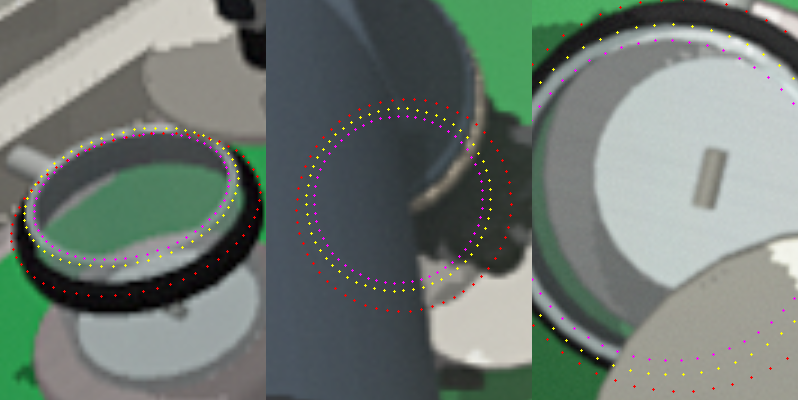

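The rim overlay for (639.5, 136) agrees within about 2–3 mm, against 8 mm of radial clearance. Moving over the mouth.

arm_command:
  plan:
    - [1,1,-0.8,0,0,0,0]
    - [1,1.5,-1.2,0,0,0,0]
    - [1,1.5,-1.2,0,0,0,0]
    - [1,1,-0.8,0,0,0,0]
    - [1,0.6,-0.4,0,0,0,0]
    - [1,0,0,0,0,0,0]
    - [1,0,0,0,0,0,0]
    - [1,0,0,0,0,0,0]

```text
t: 8.0
position: [639.4, 132.5, 226.7]
orientation: [[0.955, 0.295, -0.0], [0.295, -0.955, -0.001], [-0.0, 0.001, -1.0]]
force: [0.5, 1.0, -2.9]
width: 0.289
grasp_force: 59.3
```

```bash
python3 look.py pics/g.png
```

```text
8.0 [639.4 132.5 226.7] [ 0.5  1.  -2.9] 0.28888812919249285 59.27264928817749
side cover_center 0.71 [643.7 131.9 200.1]
side cell_rim 0.55 [639.  133.6 141.9]
wrist cover_center 0.72 [636.2 129.  201.2]
```

View pics/g.png

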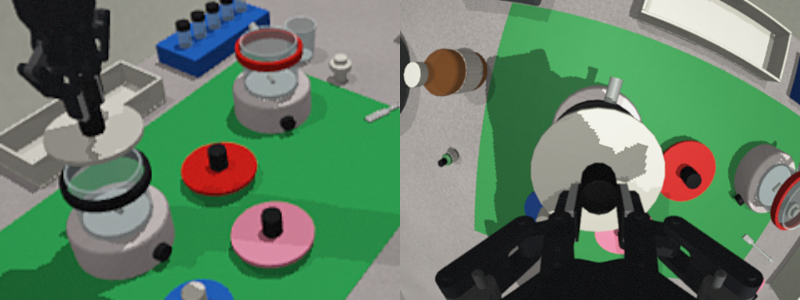

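The cover is over the mouth. Next is a 2.5 mm correction in y, then lowering.

arm_command:
  plan:
    - [1,0.1,-0.2,0.5,0,0,0]
    - [1,0,0,0.7,0,0,0]
    - [1,0,0,0.7,0,0,0]
    - [1,0,0,0.7,0,0,0]
    - [1,0,0,0.7,0,0,0]
    - [1,0,0,0.5,0,0,0]
    - [1,0,0,0.3,0,0,0]
    - [1,0,0,0,0,0,0]

```text
t: 9.1
position: [639.8, 135.6, 185.1]
orientation: [[0.955, 0.296, -0.001], [0.296, -0.955, -0.0], [-0.001, -0.0, -1.0]]
force: [0.3, 0.1, -3.3]
width: 0.287
grasp_force: 59.3
```

No contact with the rim as the plug went in. Next I'll lower slowly until it touches.

arm_command:
  plan:
    - [1,0,0,0.15,0,0,0]
    - [1,0,0,0.15,0,0,0]
    - [1,0,0,0.1,0,0,0]
    - [1,0,0,0.1,0,0,0]
    - [1,0,0,0,0,0,0]

```text
t: 9.6
position: [640.0, 135.7, 180.5]
orientation: [[0.955, 0.296, -0.0], [0.296, -0.955, -0.0], [-0.0, 0.0, -1.0]]
force: [0.2, 0.5, -2.3]
width: 0.287
grasp_force: 59.3
```

arm_command:
  plan:
    - [1,0,0,0.1,0,0,0]
    - [1,0,0,0.05,0,0,0]
    - [1,0,0,0,0,0,0]

```text
t: 9.9
position: [640.2, 136.1, 179.7]
orientation: [[0.955, 0.297, 0.001], [0.297, -0.955, 0.001], [0.001, -0.0, -1.0]]
force: [-2.1, 1.3, 4.2]
width: 0.289
grasp_force: 60.2
```

arm_command:
  plan:
    - [1,0,0,0.05,0,0,0]
    - [1,0,0,0,0,0,0]

```text
t: 10.1
position: [640.1, 136.3, 179.5]
orientation: [[0.955, 0.297, 0.001], [0.297, -0.955, 0.001], [0.001, -0.0, -1.0]]
force: [-2.6, 1.5, 6.5]
width: 0.281
grasp_force: 60.6
```

Contact came at the expected height, with the force going from -3 to +6.5 N. Letting go and retreating upward.

arm_command:
  plan:
    - [0.6,0,0,0,0,0,0]
    - [0.4,0,0,0,0,0,0]
    - [0.2,0,0,0,0,0,0]
    - [0,0,0,0,0,0,0]
    - [0,0,0,0,0,0,0]
    - [0,0,0,0,0,0,0]
    - [0,0,0,0,0,0,0]
    - [0,0,0,0,0,0,0]

```text
t: 10.9
position: [640.0, 135.7, 178.6]
orientation: [[0.955, 0.296, 0.0], [0.296, -0.955, 0.0], [0.0, -0.0, -1.0]]
force: [0.0, 0.7, 0.0]
width: 1.004
grasp_force: 0.0
```

arm_command:
  plan:
    - [0,0,0,-0.5,0,0,0]
    - [0,0,0,-1.5,0,0,0]
    - [0,0,0,-2,0,0,0]
    - [0,0,0,-2,0,0,0]
    - [0,0,0,-2,0,0,0]
    - [0,0,0,-2,0,0,0]
    - [0,0,0,0,0,0,0]

```text
t: 11.6
position: [641.3, 136.1, 282.0]
orientation: [[0.955, 0.296, 0.005], [0.296, -0.955, 0.001], [0.005, 0.0, -1.0]]
force: [1.3, 0.0, -0.2]
width: 1.001
grasp_force: 0.0
```

```bash
python3 look.py pics/i.png
```

```text
11.6 [641.3 136.1 282. ] [ 1.3  0.  -0.2] 1.0013616191593762 0.0
side cover_center 0.6 [638.6 137.8 151.2]
wrist cover_center 0.64 [640.  134.3 155.7]
```

View pics/i.png

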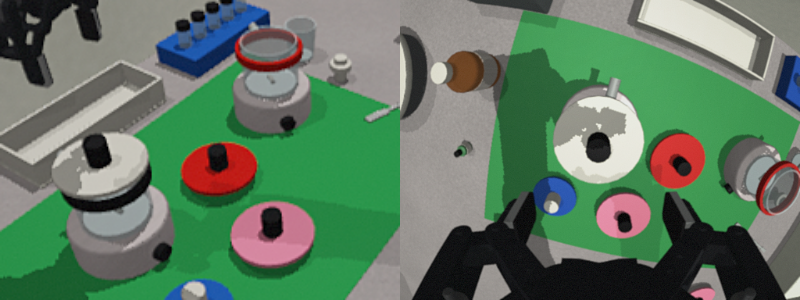

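The cover is on the cell, centre z about 152 as expected. One overlay to check that it's level.

```bash
python3 - <<'E'
from h import *
s=read_state();out=[]
for c in ['side','wrist']:
    p=capture(c);K=np.array(p['camera_matrix'])
    if c=='wrist':
        T=np.eye(4);T[:3,:3]=s['orientation'];T[:3,3]=s['position'];T=T@np.array(p['T_tool_cam'])
    else: T=np.array(p['world_from_camera'])
    def proj(P):
        q=T[:3,:3].T@(np.array(P)-T[:3,3]);x,y,z=q[0],-q[1],-q[2];r=np.hypot(x,y)
        return K[:2,2]+K[0,0]*(np.arctan2(r,z) if c=='wrist' else r/z)*np.array([x,y])/r
    u0=proj([640,136,150]);f=4.5
    M=np.array([[f,0,200-f*u0[0]],[0,f,200-f*u0[1]]]);o=cv2.warpAffine(p['color'],M,(400,400))
    for R,z,col in [(56,148,(255,0,255)),(14,182,(0,255,255)),(56,140,(0,0,255))]:
        for a in np.linspace(0,2*np.pi,60):
            v=M[:,:2]@(proj([640+R*np.cos(a),136+R*np.sin(a),z])+.5)+M[:,2];cv2.circle(o,(int(v[0]),int(v[1])),1,col,-1)
    out.append(o)
cv2.imwrite('pics/j.png',np.hstack(out))
E
```

```text
(no output)
```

View pics/j.png

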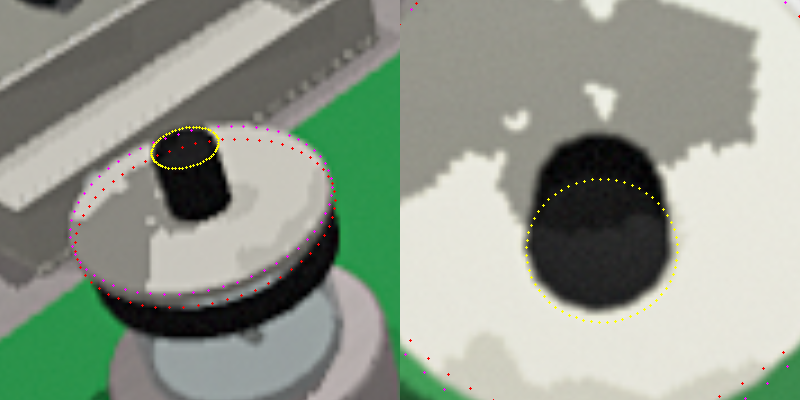

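The disc and knob outlines match the seated, level model within about 1–2 mm, so I'm handing in.

```bash
python3 -c "
from bench import *
print(hand_in())"
```

```text
the job is handed in; nothing more can be done
None
```

The large white cover sits fully down and level on the black-collared cell, released only after it was on the rim; the blue cover was not touched, and the job is handed in (about 12 s on the robot's clock).

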